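# Set out a bearing job on the tool chest

### The job

Set out the bearing job around the square steel plate: stand the sleeve centred on the plate with the ball bearing lying flat and centred on top of it, and put the small collar in the round steel parts dish. Lay the hexagon nut flat on the mat midway between the plate and the dish, and stand the deep socket upright on the mat behind the plate (on the side away from the robot, squarely off the middle of that edge) with a clear gap of about 40 mm between them. Do not shift the circuit board.

Things in the scene. Friction and masses are not known exactly. Their poses are not given: they have to be found in the camera images.
- plate: Square bright steel plate 100 x 100 mm, 12 mm thick, fixed flat on the mat. Origin at the centre of its underside (on the mat); x and y along its edges, z up. Its +x points away from the robot (to within 0.25 rad of world +x), so its far edge is the one at x = +50 mm. The dish lies on its +y or its -y axis.
- dish: Round shallow open parts dish of bright steel, fixed on the mat, 100 mm across at the rim and 88 mm at the foot, 22 mm high, walls 3 mm, floor 4 mm thick. Origin at the centre of its underside (on the mat), z up. Its centre lies 195 to 205 mm from the plate's centre, left or right of the plate, squarely off the plate's side.
- sleeve: Loose plain aluminium sleeve (the larger tube), outer diameter 50 mm, bore 38 mm, 40 mm high, about 0.2 kg, standing on the mat. Origin at the centre of its underside, z up along its axis.
- bearing: Loose open ball bearing with two steel rings and a ring of balls seen from above, outer diameter 52 mm, bore 25 mm, 15 mm high, 0.13 kg, lying flat on the mat. Origin at the centre of its underside, z up along its axis.
- nut: Loose big plain steel hexagon nut, 36 mm across flats, about 41 mm across corners, 22 mm high, with a hole through it, about 0.12 kg, lying flat on the mat. Origin at the centre of its underside, z up along its axis; its x axis is square to a flat (flats every 60 degrees from there).
- socket: Loose deep plain steel socket, a cylinder of diameter 38 mm and 70 mm high with an open mouth at the top and a dark band near the foot, about 0.32 kg, standing upright on the mat. Origin at the centre of its underside, z up along its axis.
- collar: Loose small steel collar (the smaller, shorter tube), outer diameter 30 mm, bore 18 mm, 20 mm high, 0.06 kg, standing on the mat. Origin at the centre of its underside, z up along its axis.
- board: Loose green circuit board 80 x 110 mm, up to 14 mm high with its parts, lying on the mat beyond the work; to be left alone. Origin at the centre of its underside.
Things that resemble listed ones, but are neither listed nor needed, are in the scene too. Leave any turquoise look-alike of the bearing alone. Leave any turquoise look-alike of the nut alone.

How it is judged:
At the end, for the whole second after the job is handed in: Sleeve upright on plate (12 mm off centre at most), bearing flat on it (10 mm), collar in dish (32 mm), nut flat on mat within 15 mm of the plate-dish line and 117 mm of both centres, socket upright behind plate, gap 25-55 mm, 15 mm sideways; upright/flat to 0.1 rad, all at rest (horizontal distance between sleeve and plate below 0.012 m and z of sleeve in the frame of plate between 0.008 and 0.016 m and angle between each of sleeve, bearing, nut, socket's own z axis and vertical below 0.1 rad and horizontal distance between bearing and sleeve below 0.01 m and z of bearing in the frame of sleeve between 0.036 and 0.044 m and horizontal distance between collar and dish below 0.032 m and height (world z) of collar below 0.016 m and x of nut in the frame of plate between -0.015 and 0.015 m and horizontal distance between nut and plate below 0.117 m and horizontal distance between nut and dish below 0.117 m and height (world z) of nut between -0.004 and 0.004 m and x of socket in the frame of plate between 0.094 and 0.124 m and y of socket in the frame of plate between -0.015 and 0.015 m and height (world z) of socket between -0.004 and 0.004 m and linear speed of each of sleeve, bearing, nut, socket, collar below 0.02 m/s); the robot touches nothing.
It fails at once if the circuit board is shifted by more than 10 mm (distance of board from where it was at the start of the episode above 0.01 m).
It also fails if it takes over 134 s, if anything falls off the work surface, if the arm or the gripper's body presses on something with over 40 N, if the wrist force passes 120 N, or if a joint passes its speed limit or range.

### The arm

A 6-joint arm with a two-finger parallel gripper is mounted at the origin on the work surface. World frame = base frame: x ahead of the robot, y to its left, z up, the work surface at z = 0. Lengths are in m, angles in rad, forces in N, time in s.
With the tool pointing down it reaches from about 0.3 to 0.85 m from the base axis. Payload 4.2 kg.
Tool frame: the origin (TCP) lies midway between the tips of the shut fingers; the grasp point (between the pads) lies 19 mm behind it (bot.tcp_to_grasp is the z of the grasp point in the tool frame, in m); z points along the fingers, y is the direction in which the jaws open and shut (so a half turn about z gives the same grasp; the last joint's range is limited). The gripper opens to 91 mm and grips with 3 to 60 N. Pads are 32 mm wide; open, the fingers measure 118 mm over their backs; the gripper's body (76 mm by 178 mm) begins 60 mm behind the grasp point.
Start: joints at [-1.24, 0.32, 1.565, -0, 1.257, -0.02], TCP at [0.198, -0.54, 0.214] pointing down, gripper open.
Joint ranges: [-3.11, 3.11], [-0.84, 2.01], [0.21, 2.61], [-1.34, 4.49], [0.05, 2.63], [-2.56, 2.56]. Speed limits (rad/s): [2.57, 2.57, 3.14, 3.14, 3.14, 3.14].

### API

Orientations are given as [roll, pitch, yaw] about the fixed x, y, z axes, in that order (R = Rz(yaw) Ry(pitch) Rx(roll)).
In Python, from station import bot, inverse_kinematics, cams, telemetry gives the robot as it stands. Calls block until the motion is done:
- bot.move_to(position, orientation): joint-space move of the TCP to a pose.
- bot.move_straight(position, feed=0.15, attitude=None, stop_force=None): straight line of the TCP; attitude=None keeps the orientation; feed is the mean speed in m/s. With stop_force (N) it stops when the force on the tool has changed by that much, and returns True; else False.
- bot.set_joints(angles): joint-space move.
- bot.let_go() and bot.close_gripper(strength=None): open the fingers fully, or close them until they stop; strength is the grip in N (None keeps the last).
- bot.pause(seconds).
- inverse_kinematics(position, orientation): joint angles nearest the present ones, or None.
- cams.get_image(name): name is "scene" or "top"; returns (picture, depth): 384x512x3 uint8, blue, green, red; 384x512 float32, m along the optical axis (not along the pixel's ray), 0 where there is no reading.
- cams.get_calibration(name): a dict with "K" (3x3 intrinsics, pixels), "xyz" and "orientation" of the camera in the world. Camera axes: x right, y down, z forward; pixel columns grow to the right and rows downward; lengths in m; the calibration is good to about 2 mm. A picture is of the moment at which its call begins. get_calibration takes no time and is no camera call.
A pose or a line that the arm cannot do raises bot.MotionError and nothing moves.
- bot.close_job(): hands the job in, once; it reports no verdict.
Readings, each from a call of its own:
- telemetry.current_time_s(): time.
- telemetry.current_q(): joint angles.
- telemetry.current_qd(): joint speeds.
- telemetry.current_joint_efforts(): joint torques, N m.
- telemetry.current_position(): TCP position.
- telemetry.current_ee_rot(): TCP orientation.
- telemetry.current_contact_force(): force on the tool from outside, world axes, zero at the start.
- telemetry.current_ft_torque(): the same for the moment, N m.
- telemetry.current_opening(): finger opening in m.
Only numpy, scipy, OpenCV 4.12 (cv2) and the standard library are available. Lean on these libraries where they do the work, as an engineer would, in place of code of your own. Each camera call takes 0.05 s, during which the arm holds its last target. There are 200 camera calls.

## Working session

There is one attempt and no reset: what is moved stays moved. The work goes in short steps, each a Python script; the robot and the scene stay as the last script left them, time stands still between calls to the robot, and variables do not carry over. Pictures are saved under pics/ and viewed, about 12 in all and at most 16, crops included, and the job is handed in when it is done.

```bash
mkdir -p pics; ls
python3 - <<'E'
from station import bot,cams,telemetry
import cv2,numpy as np
for n in ("scene","top"):
    im,d=cams.get_image(n); cv2.imwrite(f"pics/{n}0.png",im); np.savez(f"pics/{n}0.npz",im=im,d=d)
    print(n,cams.get_calibration(n),d.min(),d.max())
print(telemetry.current_time_s(),telemetry.current_ee_rot(),bot.tcp_to_grasp)
E
```

```text
pics
scene {'K': array([[448.67859998,   0.        , 253.62156811],
       [  0.        , 448.67859998, 186.52434003],
       [  0.        ,   0.        ,   1.        ]]), 'xyz': array([ 1.37819869, -0.50403647,  0.68503332]), 'orientation': array([-2.13462411, -0.01593608,  1.02452147])} 0.0 3.8820646
top {'K': array([[371.86946121,   0.        , 257.67536403],
       [  0.        , 371.86946121, 188.04353298],
       [  0.        ,   0.        ,   1.        ]]), 'xyz': array([0.3523774, 0.0232665, 0.8568012]), 'orientation': array([-2.94084125e+00, -1.86449059e-03, -1.43356989e+00])} 0.0 1.8153268
0.1 [-3.14004607e+00 -4.26911436e-05  3.50715662e-01] -0.0188
```

View pics/scene0.png

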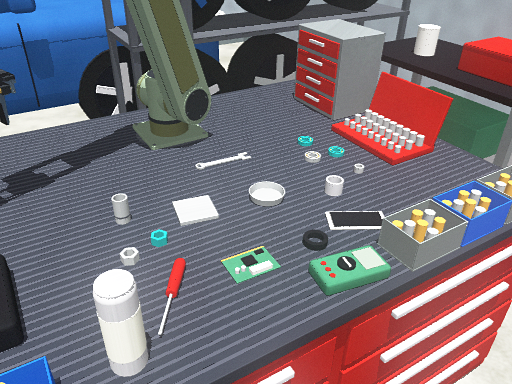

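View pics/top0.png

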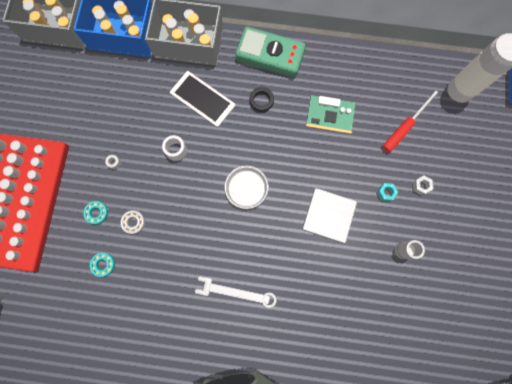

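The top view shows:
- Bearing candidates: the steel ring at (132,222), turquoise look-alikes at (95,212) and (101,264), and a black ring at (262,98). I choose the steel one.
- Nut candidates: steel at (424,185) and turquoise at (388,191). I choose steel.
- Tubes: the larger at (174,148) is the sleeve and the small one at (112,161) is the collar. The socket is at (408,250).
- Fixed places: plate at (330,215), dish at (246,188), board at (331,114).

I'll check these in enlarged crops.

Run:
```python
import cv2,numpy as np
t=cv2.imread("pics/top0.png"); s=cv2.imread("pics/scene0.png")
def crop(im,x,y,w,h,f,step=10):
    c=cv2.resize(im[y:y+h,x:x+w],None,fx=f,fy=f,interpolation=cv2.INTER_CUBIC)
    for u in range(-(-x//step)*step,x+w,step):
        cv2.line(c,((u-x)*f,0),((u-x)*f,5),(0,255,255),1)
        if u%20==0: cv2.putText(c,str(u),((u-x)*f,15),0,.35,(0,255,255),1)
    for v in range(-(-y//step)*step,y+h,step):
        cv2.line(c,(0,(v-y)*f),(5,(v-y)*f),(0,255,255),1)
        if v%20==0: cv2.putText(c,str(v),(6,(v-y)*f+4),0,.35,(0,255,255),1)
    return c
a=crop(t,80,130,120,150,4); b=crop(t,300,170,140,110,4)
im=np.zeros((600,800,3),np.uint8)
a=a[:, :480]; im[:600,:480]=a
b2=crop(t,370,165,80,110,4); im[:440,480:800]=b2
cv2.imwrite("pics/c1.png",im)
a=crop(s,100,180,100,95,4);b=crop(s,295,125,80,75,5)
im=np.zeros((600,800,3),np.uint8); im[:380,:400]=a; im[:375,400:]=b
cv2.imwrite("pics/c2.png",im[:380])
```

```text
(no output)
```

View pics/c1.png

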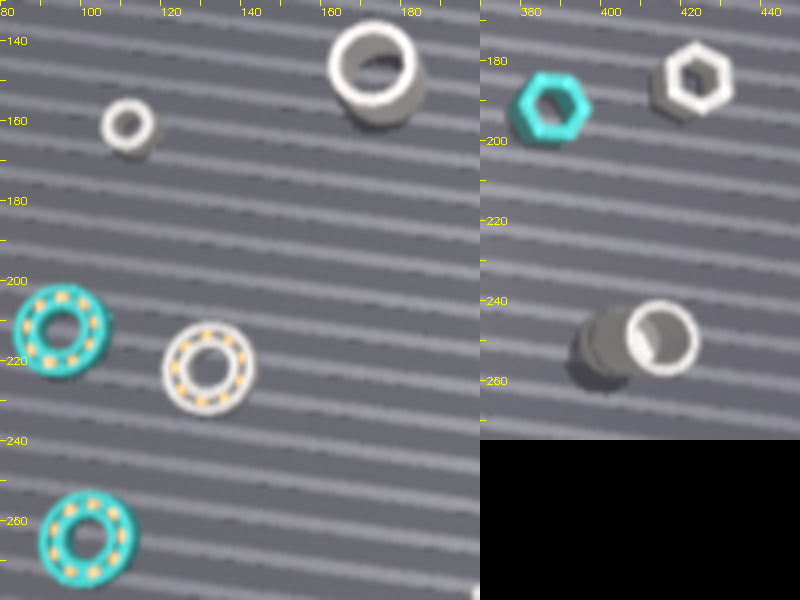

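View pics/c2.png

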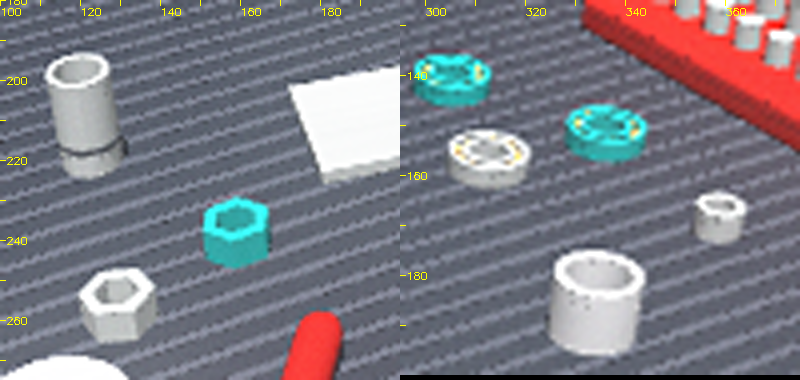

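The crops confirm the choice. The top view gives rim centres for sleeve (172.9,145.4), collar (111.6,160.9), steel bearing (131.9,221.6), steel nut (424.4,184.1) and socket (415.1,249.1). In the scene view the same rims are at (334.2,179), (358.6,166.2), (312.4,154.8), (129.1,251.8) and (119.1,197.4).

```bash
cat > h.py <<'E'
import cv2,numpy as np
from scipy.spatial.transform import Rotation as R
from station import bot,inverse_kinematics,cams,telemetry
def rays(n,uv):
    c=cams.get_calibration(n); M=R.from_euler('xyz',c['orientation']).as_matrix()
    uv=np.atleast_2d(uv).astype(float)
    d=np.c_[uv,np.ones(len(uv))]@np.linalg.inv(c['K']).T@M.T
    return c['xyz'],d
def onz(n,uv,z):
    o,d=rays(n,uv); return o+d*((z-o[2])/d[:,2])[:,None]
def tri(a,b):
    o1,d1=rays("top",a);o2,d2=rays("scene",b);d1,d2=d1[0],d2[0]
    s=np.linalg.lstsq(np.c_[d1,-d2],o2-o1,rcond=None)[0]
    p,q=o1+s[0]*d1,o2+s[1]*d2
    return (p+q)/2,np.linalg.norm(p-q)
def cloud(n,d):
    v,u=np.mgrid[:384,:512]; o,r=rays(n,np.c_[u.ravel(),v.ravel()])
    return (o+r*d.ravel()[:,None]).reshape(384,512,3)
E
python3 - <<'E'
from h import *
np.set_printoptions(precision=4,suppress=True)
P=dict(sleeve=((172.9,145.4),(334.2,179),.04,25),collar=((111.6,160.9),(358.6,166.2),.02,15),bearing=((131.9,221.6),(312.4,154.8),.015,26),
nut=((424.4,184.1),(129.1,251.8),.022,20),socket=((415.1,249.1),(119.1,197.4),.07,19))
f=np.load("pics/top0.npz");C=cloud("top",f['d']);im=f['im']
m=(f['d']>0)&(np.hypot(*(C[...,:2]-[.5,-.1]).transpose(2,0,1))<.3)
mz=C[...,2][m];print("mat z pct",np.percentile(mz,[5,50,95]))
def top(uv,z,r,name):
    v,u=np.mgrid[:384,:512]
    g=(im.min(2)>170)&(np.hypot(u-uv[0],v-uv[1])<r)
    pts=np.c_[u[g],v[g]].astype(np.float32)
    return pts
for k,(a,b,z,r) in P.items():
    p,e=tri(a,b); q=onz("top",a,z)[0]; s=onz("scene",b,z)[0]
    v,u=np.mgrid[:384,:512]; g=np.hypot(u-a[0],v-a[1])<14
    print(k,"tri",p,"err",round(e,4),"top@z",q[:2],"scene@z",s[:2],"depth topz",np.percentile(C[...,2][g],[50,90,98]))
lab=(im.min(2)>200).astype(np.uint8)
for nm,(u,v) in dict(plate=(330,215),dish=(246,188)).items():
    k=np.zeros_like(lab);cv2.circle(k,(u,v),33,1,-1)
    pts=np.argwhere(lab&k)[:,::-1].astype(np.float32)
    if nm=="plate":
        r=cv2.minAreaRect(cv2.convexHull(pts)); bx=cv2.boxPoints(r); w=onz("top",bx,.012); print(nm,bx,"\n",w,w.mean(0))
        for i in range(4): e=w[(i+1)%4]-w[i]; print(np.linalg.norm(e),np.arctan2(e[1],e[0]))
        print("plate depth z",np.median(C[...,2][(k&lab)>0]))
    else:
        c,r=cv2.minEnclosingCircle(pts); print(nm,c,r,onz("top",c,.022),np.percentile(C[...,2][(k&lab)>0],[10,50,90]))
E
```

```text
mat z pct [-0.002   0.0006  0.0124]
sleeve tri [0.5893 0.2505 0.0396] err 0.0009 top@z [0.5895 0.2508] scene@z [0.5898 0.2494] depth topz [0.0114 0.0406 0.0421]
collar tri [0.539  0.392  0.0157] err 0.0016 top@z [0.5385 0.3909] scene@z [0.5445 0.3852] depth topz [0.0014 0.0195 0.0218]
bearing tri [0.4064 0.3178 0.0122] err 0.0002 top@z [0.4063 0.317 ] scene@z [0.4104 0.3143] depth topz [0.0098 0.0162 0.0181]
nut tri [ 0.5825 -0.3332  0.0223] err 0.0001 top@z [ 0.5826 -0.3333] scene@z [ 0.5821 -0.3332] depth topz [0.0014 0.0221 0.0242]
socket tri [ 0.4274 -0.3012  0.0679] err 0.0004 top@z [ 0.4273 -0.3002] scene@z [ 0.4305 -0.3021] depth topz [0.0308 0.0694 0.0716]
plate [[302.3025 229.032 ]
 [315.1851 187.8078]
 [357.4911 201.0285]
 [344.6085 242.2527]] 
 [[ 0.4428 -0.068   0.012 ]
 [ 0.5417 -0.0868  0.012 ]
 [ 0.5242 -0.1867  0.012 ]
 [ 0.4263 -0.1658  0.012 ]] [ 0.4838 -0.1268  0.012 ]
0.10071238850311097 -0.18789168699723946
0.10137606588729116 -1.744758067785045
0.10008149778863161 2.9314348365032017
0.09915954972241045 1.4037595779190999
plate depth z 0.012086574494177493
dish (245.9600067138672, 186.7866668701172) 21.499727249145508 [[0.5201 0.072  0.022 ]] [0.0025 0.0046 0.0194]
```

Run:
```python
import cv2,numpy as np
t=cv2.imread("pics/top0.png"); s=cv2.imread("pics/scene0.png")
def crop(im,x,y,w,h,f,step=10):
    c=cv2.resize(im[y:y+h,x:x+w],None,fx=f,fy=f,interpolation=cv2.INTER_CUBIC)
    for u in range(-(-x//step)*step,x+w,step):
        cv2.line(c,((u-x)*f,0),((u-x)*f,5),(0,0,255),1)
        cv2.putText(c,str(u),((u-x)*f,15),0,.35,(0,0,255),1)
    for v in range(-(-y//step)*step,y+h,step):
        cv2.putText(c,str(v),(0,(v-y)*f+4),0,.35,(0,0,255),1)
    return c
a=crop(t,215,155,155,95,5);b=crop(s,160,170,140,60,5)
im=np.zeros((775,775,3),np.uint8);im[:475]=a;im[475:,:700]=b
cv2.imwrite("pics/c3.png",cv2.resize(im,(600,600)))
```

```text
(no output)
```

View pics/c3.png

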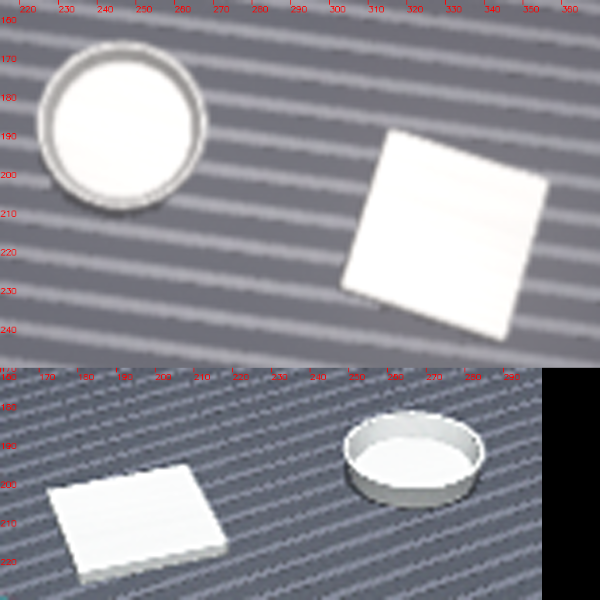

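Heights from both views agree with the text: plate top 12 mm, sleeve 40, nut 22, socket 69, bearing 12–16, collar 16–20. The plate is at (0.484,-0.127) with yaw about -0.18. The dish is at (0.520,0.072), 202 mm away on the plate's +y side. The sleeve goes first.

```bash
cat >> h.py <<'E'
PL=np.array([.4838,-.1268]);DI=np.array([.520,.072]);YAW=-.182
H=.16
def at(x,y): return PL+R.from_euler('z',YAW).as_matrix()[:2,:2]@[x,y]
def say(*a): print(*a,"t=%.1f"%telemetry.current_time_s(),"open=%.4f"%telemetry.current_opening())
def pick(xy,yaw,z,grip=30,h=H):
    o=[np.pi,0,yaw]
    bot.let_go() if telemetry.current_opening()<.085 else None
    bot.move_to([*xy,h],o)
    hit=bot.move_straight([*xy,z],feed=.12,stop_force=15)
    bot.close_gripper(grip)
    say("closed hit",hit,telemetry.current_position())
    bot.move_straight([*xy,h],feed=.2); say("lifted")
def place(xy,yaw,z,h=H,extra=.004):
    bot.move_to([*xy,h],[np.pi,0,yaw])
    bot.move_straight([*xy,z+.012],feed=.15)
    hit=bot.move_straight([*xy,z-extra],feed=.03,stop_force=5)
    say("down hit",hit,telemetry.current_position())
    bot.let_go(); p=telemetry.current_position()
    bot.move_straight([p[0],p[1],h],feed=.2); say("released")
E
python3 - <<'E'
from h import *
im=np.load("pics/top0.npz")['im']
v,u=np.mgrid[:384,:512]; g=(im.min(2)>175)&(np.hypot(u-424.4,v-184.1)<13)
w=onz("top",np.c_[u[g],v[g]],.022)[:,:2]
w=w[cv2.convexHull(w.astype(np.float32),returnPoints=False)[:,0]]
th=np.arange(0,180,5); wd=[np.ptp(w@[np.cos(t),np.sin(t)]) for t in np.deg2rad(th)]
print("nut width by dir",dict(zip(th.tolist(),np.round(np.array(wd)*1e3,1).tolist())),"turq nut",onz("top",(388,191),.022))
print("turq bearings",onz("top",[(95,212),(101,264)],.015)[:,:2],"board",onz("top",[(306,130),(356,130)],0)[:,:2])
pick((.5893,.2505),np.pi/2,.009)
place(PL,np.pi/2,.021)
E
```

```text
nut width by dir {0: 40.0, 5: 40.1, 10: 40.0, 15: 40.0, 20: 39.7, 25: 39.1, 30: 38.2, 35: 37.5, 40: 37.9, 45: 38.6, 50: 39.2, 55: 40.0, 60: 40.5, 65: 40.8, 70: 40.7, 75: 40.4, 80: 39.7, 85: 38.7, 90: 37.5, 95: 36.9, 100: 37.1, 105: 38.2, 110: 39.3, 115: 40.1, 120: 40.6, 125: 41.2, 130: 41.6, 135: 41.5, 140: 41.2, 145: 40.6, 150: 39.6, 155: 38.4, 160: 37.0, 165: 38.2, 170: 39.1, 175: 39.7} turq nut [[ 0.55494423 -0.25143815  0.022     ]]
turq bearings [[0.41626638 0.40465161]
 [0.30448235 0.36558874]] board [[ 0.68393663 -0.05105504]
 [ 0.70064263 -0.17141523]]
closed hit False [0.58952426 0.25051663 0.00909233] t=5.3 open=0.0499
lifted t=6.2 open=0.0499
down hit True [ 0.48406098 -0.12691175  0.02077308] t=9.1 open=0.0498
released t=10.8 open=0.0910
```

The sleeve is gripped at 49.9 mm and set down by contact at the expected height. Next come the socket, then the nut with jaws along the flat normal at 158°, clear of the turquoise nut.

Run:
```python
from h import *
S=at(.109,0);N=(PL+DI)/2; print(S,N)
pick((.4274,-.3008),0.4,.028,h=.18)
place(S,YAW,.028,h=.18)
pick((.5825,-.3333),np.deg2rad(67.7),.005)
place(N,np.pi/2+YAW,.005)
im,d=cams.get_image("top"); cv2.imwrite("pics/top1.png",im)
im2,d=cams.get_image("scene"); 
c=cv2.resize(im[90:290,50:450],None,fx=2,fy=2,interpolation=cv2.INTER_CUBIC)
cv2.imwrite("pics/c4.png",np.vstack([c[:, :800],np.pad(cv2.resize(im2[130:280,60:360],(400,200)),((0,0),(0,400),(0,0)))]))
```

```text
[ 0.59099972 -0.14652866] [ 0.5019 -0.0274]
closed hit False [ 0.42751801 -0.30101265  0.02802858] t=13.8 open=0.0367
lifted t=14.8 open=0.0369
down hit True [ 0.59120898 -0.14655361  0.02762114] t=17.2 open=0.0370
released t=19.1 open=0.0914
closed hit False [ 0.58254148 -0.33335158  0.0049606 ] t=22.8 open=0.0355
lifted t=23.8 open=0.0358
down hit True [ 0.50214555 -0.0274137   0.0046122 ] t=26.5 open=0.0356
released t=28.4 open=0.0916
```

View pics/c4.png

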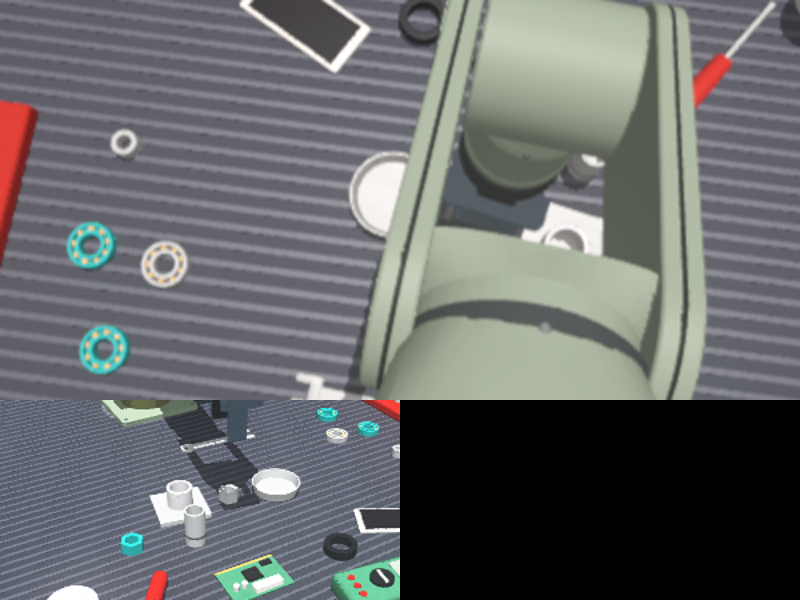

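The scene view (lower left) shows the sleeve on the plate, the socket upright behind it, and the nut flat between plate and dish. The arm hides them in the top view. The bearing and collar are next.

Run:
```python
from h import *
pick((.4064,.3175),np.pi/2,.004)
place(PL,np.pi/2,.056)
pick((.539,.391),np.pi/2,.011)
bot.move_to([*DI,H],[np.pi,0,np.pi/2]); bot.move_straight([*DI,.0265],feed=.1,stop_force=8)
say("dish",telemetry.current_position()); bot.let_go(); bot.move_straight([*DI,H],feed=.2)
bot.set_joints([-1.24,.32,1.565,0,1.257,-.02]); say("home")
bot.pause(.5)
im,d=cams.get_image("top"); im2,d2=cams.get_image("scene"); np.savez("pics/end.npz",im=im,d=d,im2=im2)
cv2.imwrite("pics/e1.png",cv2.resize(im[90:250,215:415],None,fx=4,fy=3.75,interpolation=cv2.INTER_CUBIC))
cv2.imwrite("pics/e2.png",cv2.resize(im2[150:300,120:320],None,fx=4,fy=4,interpolation=cv2.INTER_CUBIC))
```

```text
closed hit False [0.40651893 0.31756071 0.00404529] t=32.0 open=0.0505
lifted t=32.9 open=0.0503
down hit True [ 0.48413467 -0.12689501  0.05580776] t=35.8 open=0.0502
released t=37.2 open=0.0916
closed hit False [0.53903582 0.39102726 0.01097138] t=41.5 open=0.0288
lifted t=42.4 open=0.0290
dish [0.52051001 0.07204886 0.02705077] t=45.1 open=0.0290
home t=49.4 open=0.0910
```

View pics/e1.png

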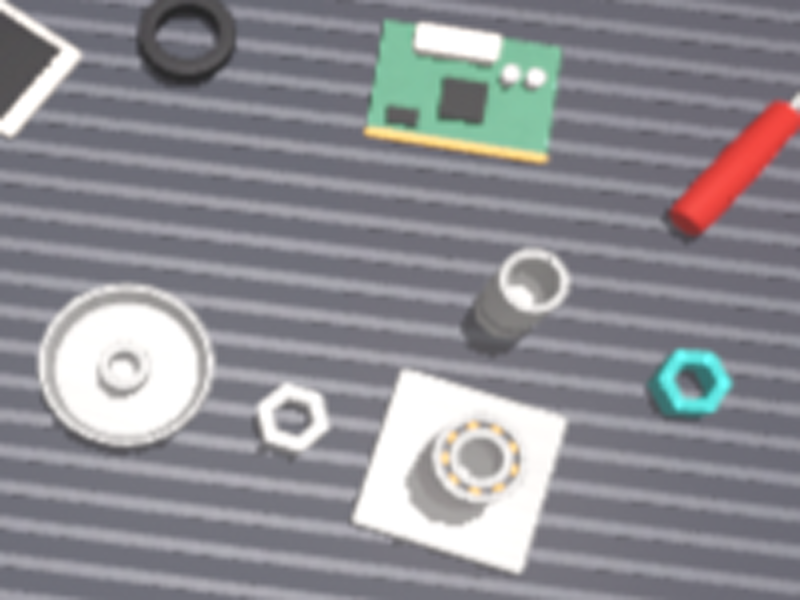

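View pics/e2.png

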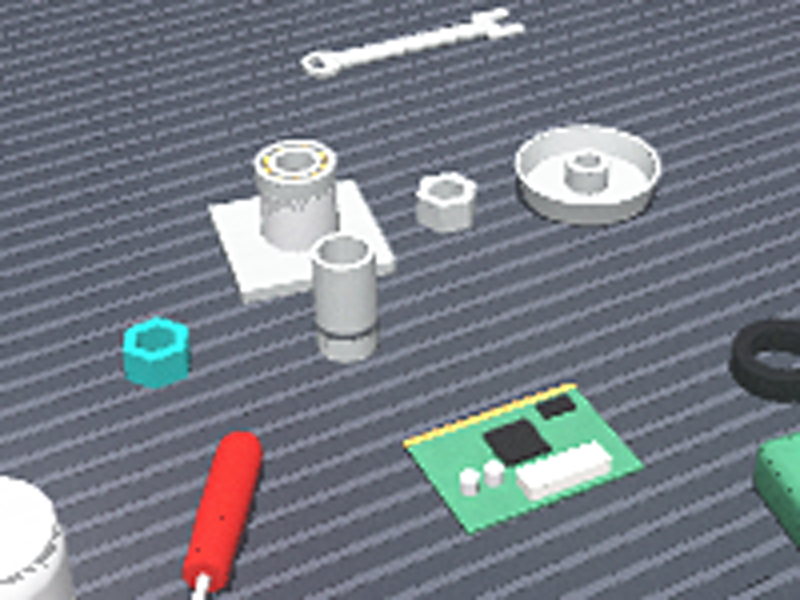

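Everything stands as intended. In the enlarged top crop the bearing is at (481,460), socket rim (534,280), nut (293,418) and collar (124,367). In the scene crop, bearing (296,161) and socket rim (344,250). I'll convert these to plate coordinates and compare the board before and after.

Run:
```python
from h import *
np.set_printoptions(precision=4,suppress=True)
T=lambda x,y:(215+(x+.5)/4-.5,90+(y+.5)/3.75-.5); S=lambda x,y:(120+(x+.5)/4-.5,150+(y+.5)/4-.5)
fr=lambda p:R.from_euler('z',-YAW).as_matrix()[:2,:2]@(p[:2]-PL)
for n,a,b,z in (("bearing",T(481,460),S(296,161),.067),("socket",T(534,280),S(344,250),.07),("nut",T(293,418),S(446,190),.022),("collar",T(124,367),S(587,160),.024)):
    p,e=tri(a,b); q=onz("top",a,z)[0]; print(n,"tri z %.4f err %.4f"%(p[2],e),"plate frame",fr(p),"top@z",fr(q),"to plate %.4f dish %.4f"%(np.linalg.norm(q[:2]-PL),np.linalg.norm(q[:2]-DI)))
f=np.load("pics/end.npz")
for n,a,b,(x,y,w,h) in (("top",cv2.imread("pics/top0.png"),f['im'],(300,90,60,48)),("scene",cv2.imread("pics/scene0.png"),f['im2'],(215,240,70,45))):
    g=lambda i:cv2.cvtColor(i[y:y+h,x:x+w],cv2.COLOR_BGR2GRAY).astype(np.float32)
    print(n,"board shift px",cv2.phaseCorrelate(g(a),g(b)))
print("plate depth check",np.median(cloud("top",f['d'])[207:217,330:340,2]))
```

```text
bearing tri z 0.0649 err 0.0008 plate frame [-0.0012 -0.0006] top@z [-0.0017 -0.0006] to plate 0.0018 dish 0.2027
socket tri z 0.0691 err 0.0006 plate frame [0.1088 0.0009] top@z [0.1086 0.0014] to plate 0.1086 dish 0.2284
nut tri z 0.0200 err 0.0009 plate frame [-0.0016  0.1004] top@z [-0.0018  0.1009] to plate 0.1009 dish 0.1012
collar tri z 0.0218 err 0.0004 plate frame [-0.0021  0.2021] top@z [-0.0025  0.2021] to plate 0.2021 dish 0.0021
top board shift px ((0.000318489114189191, -0.004033445448101247), 1.0034207360612022)
scene board shift px ((-0.025516602363914842, 0.5105528576672924), 1.0050260696146223)
plate depth check 0.01326024748627036
```

```bash
python3 -c "
from station import bot,telemetry
bot.close_job(); print(telemetry.current_time_s())"
```

```text
the job is handed in; nothing more can be done
the job is handed in; nothing more can be done
```

All five parts are set out and the job is handed in, with the robot's clock at about 49.5 s of the 134 s allowed. `close_job` gives no verdict, so the figures below are my own last measurements.

- **Sleeve and bearing:** the bearing sits 2 mm from the plate centre, with its top at about 65 mm (67 mm expected). I did not measure the sleeve separately. It was set down by contact at the plate's height, and the last picture shows it upright under the bearing.
- **Socket:** it stands upright at x = 109 mm and y = 1 mm in the plate's frame, which leaves a gap of about 40 mm.
- **Nut:** it lies flat, 2 mm off the plate–dish line and about 101 mm from both centres.
- **Collar:** it stands in the dish, 2 mm from its centre.
- **Board:** the top camera shows no shift. The scene camera's correlation gave 0.5 px, which disagrees slightly but is about 1 mm at most.

Nothing needed correcting along the way. The turquoise look-alikes were left alone, and the arm was clear of everything at hand-in.

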